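# Fold away the two-leaf counter gate in the chocolate shop

### The arm

A 7-joint arm with a two-finger parallel gripper is mounted at the origin on the work surface. World frame = base frame: x ahead of the robot, y to its left, z up, the work surface at z = 0. Lengths are in m, angles in rad, forces in N, time in s.
With the tool pointing down it reaches from about 0.4 to 0.9 m from the base axis. Payload 5.5 kg.
Tool frame: the origin (TCP) lies midway between the tips of the shut fingers; the grasp point (between the pads) lies 19 mm behind it (manip.grip_depth is the distance from the TCP to the grasp point, in m); z points along the fingers, y is the line along which they close (so a half turn about z gives the same grasp; the last joint's range is limited). The gripper opens to 92 mm and grips with 3 to 60 N. Pads are 19 mm wide; open, the fingers measure 130 mm over their backs; the gripper's body (75 mm by 190 mm) begins 47 mm behind the grasp point.
Start: joints at [1.61, 0.501, -0.427, 1.55, 0.221, 1.138, -0.21], TCP at [0.144, -0.634, 0.227] pointing down, gripper open.
Joint ranges: [-2.88, 2.88], [-0.31, 2.03], [-1.54, 1.56], [0.2, 2.42], [-1.41, 4.55], [0.19, 2.02], [-2.57, 2.57]. Speed limits (rad/s): [2.57, 2.57, 3.14, 3.14, 3.14, 3.14, 3.14].

### API

Orientations are given as a unit quaternion [x, y, z, w].
In Python, from bench import manip, effector, viewer gives the robot as it stands. Calls block until the motion is done:
- manip.move_pose(position, orientation): joint-space move of the TCP to a pose.
- manip.servo_line(position, ori=None, vel=0.15): straight line of the TCP; ori=None keeps the orientation; vel is the mean speed in m/s.
- manip.movej(angles): joint-space move.
- effector.open_jaws() and effector.close(f_grip=None): open the fingers fully, or close them until they stop; f_grip is the grip in N (None keeps the last).
- manip.sleep(seconds).
- manip.solve_ik(position, orientation): joint angles nearest the present ones, or None.
- viewer.get_image(name): name is "scene" or "top"; returns the picture (400x640x3 uint8, red, green, blue); there is no depth.
- viewer.get_calibration(name): a dict with "vfov" (degrees; the focal length in pixels is half the picture's height over the tangent of half this angle, whatever the lens; pixels are square), "cx", "cy" (the principal point, pixels), "eye" and "attitude" of the camera in the world. Camera axes: x right, y down, z forward; pixel columns grow to the right and rows downward; lengths in m; the calibration is good to about 2 mm. A picture is of the moment at which its call begins. get_calibration takes no time and is no camera call.
A pose or a line that the arm cannot do raises manip.PlanningError and nothing moves.
- manip.hand_in(): hands the job in; it is judged then, once.
Readings, each from a call of its own:
- manip.current_clock(): time.
- manip.current_q(): joint angles.
- manip.current_joint_velocities(): joint speeds.
- manip.current_tau(): joint torques, N m.
- manip.current_tool_pos(): TCP position.
- manip.current_tcp_rot(): TCP orientation.
- manip.current_force(): force on the tool from outside, world axes, zero at the start.
- manip.current_wrist_torque(): the same for the moment, N m.
- manip.current_finger_gap(): finger opening in m.
- manip.current_gripper_force(): force on a finger pad.
Only numpy, scipy, OpenCV 4.12 (cv2) and the standard library are available. Lean on these libraries where they do the work, as an engineer would, in place of code of your own. Each camera call takes 0.05 s, during which the arm holds its last target. There are 200 camera calls.

### The job

The shop is opening: fold away the two-leaf gate on the counter. First fold its outer leaf right back flat against the inner leaf while the inner leaf still stands open, then swing the folded pair fully home against the gate's fixed panel, and let go. Leave the single-leaf gate standing as it is.

Things in the scene. Friction and masses are not known exactly. Their poses are not given: they have to be found in the camera images.
- inner_leaf (a joint): Two-leaf gate: vertical hinge of its inner leaf (dark wood frame, clear infill, 150 x 10 mm, 15 to 75 mm above the counter) on the end of its fixed panel (same make). 0 = flat along the panel's face on the robot's side (hard stop); 1.57 = square out towards the robot; most 2.0. Stays where left; stiff, about 4 N at the knob. Closes counter-clockwise seen from above.
- outer_leaf (a joint): Vertical hinge joining the gate's outer leaf (same size) to the inner leaf's end. 0 = folded back flat on the inner leaf, on the face that does not meet the fixed panel (hard stop); 1.57 = square to the inner leaf; most 2.2. Stays where left; light, about 1 N at the knob. Closes clockwise seen from above.
- inner_knob (a point): Centre of the upright metal knob on the inner leaf's top edge: round, 18 mm across, 35 mm tall, 75 to 110 mm above the counter. The frame turns with the leaf: z up, +y along the leaf to its hinge on the fixed panel; that hinge axis lies at x +6 mm, y +115 mm in this frame, the hinge between the leaves at x -6 mm, y -35 mm.
- outer_knob (a point): Centre of a like knob (18 mm across, 75 to 110 mm above the counter) on the outer leaf's top edge, 35 mm from its free end. The frame turns with the leaf: z up, +y along the leaf to its free end; the hinge axis between the leaves lies at x +6 mm, y -115 mm in this frame. When the outer leaf is folded, the two knobs stand 80 mm apart along the leaves.
- short_inner_knob (a point): Centre of a like knob on the other gate, which has a fixed panel and one leaf only (same sizes and materials), standing open: a bystander to be left alone. The two gates may have changed places.
Mind the look-alikes: they are no part of the job. Leave any blue or turquoise look-alike of the part that bears inner_leaf alone.

How it is judged:
On the way, in this order (a step that is already met when the one before it is completed fails the run):
1. the outer leaf is folded against the inner leaf (within 10 degrees) while the inner leaf still stands open (more than 30 degrees) (value of joint outer_leaf below 0.175 rad and value of joint inner_leaf above 0.52 rad), for 0.2 s.
2. the folded pair is home against the fixed panel (both hinges within 10 degrees) (value of joint each of outer_leaf, inner_leaf below 0.175 rad), for 0.2 s.
At the end, for the whole second after the job is handed in: Both leaves of the two-leaf gate are folded flat (each hinge within 10 degrees of closed) and at rest, and the single-leaf gate's knob is within 25 mm of where it was (all of step 2 and velocity of joint inner_leaf between -0.05 and 0.05 rad/s and velocity of joint outer_leaf between -0.05 and 0.05 rad/s and distance of short_inner_knob from where it was at the start of the episode below 0.025 m); the robot touches nothing.
It fails at once if the inner leaf is swung home (under 25 degrees) while the outer leaf is not folded (over 25 degrees) (value of joint inner_leaf below 0.436 rad and value of joint outer_leaf above 0.436 rad).
It fails at once if the single-leaf gate is moved (its knob by more than 25 mm) (distance of short_inner_knob from where it was at the start of the episode above 0.025 m).
It also fails if it takes over 58 s, if anything falls off the work surface, if the arm or the gripper's body presses on something with over 40 N, if the wrist force passes 120 N, or if a joint passes its speed limit or range.

## Working session

There is one attempt and no reset: what is moved stays moved. The work goes in short steps, each a Python script; the robot and the scene stay as the last script left them, time stands still between calls to the robot, and variables do not carry over. Pictures are saved under pics/ and viewed, at most 10 in all, crops included, and the job is handed in when it is done.

```bash
mkdir -p pics; ls; python3 - <<'E'
from bench import manip, effector, viewer
import cv2
for n in("scene","top"):
    cv2.imwrite(f"pics/{n}0.png",viewer.get_image(n)[:,:,::-1]); print(viewer.get_calibration(n))
print(manip.current_clock(),manip.current_tcp_rot())
E
```

```text
pics
{'vfov': 53.53829833605057, 'cx': 328.9987003657556, 'cy': 197.70903313534583, 'eye': array([1.28752096, 0.26037737, 0.71235198]), 'attitude': array([ 0.4863576 ,  0.75124621, -0.3766585 , -0.23919404])}
{'vfov': 55.311421909462176, 'cx': 327.7533317331717, 'cy': 204.24018843499317, 'eye': array([ 0.43810472, -0.08091399,  1.12156675]), 'attitude': array([-0.69998812,  0.71330062, -0.02254965,  0.02665273])}
0.1 [ 9.93743028e-01  1.11686761e-01 -6.88049984e-05 -9.25796707e-04]
```

View pics/scene0.png

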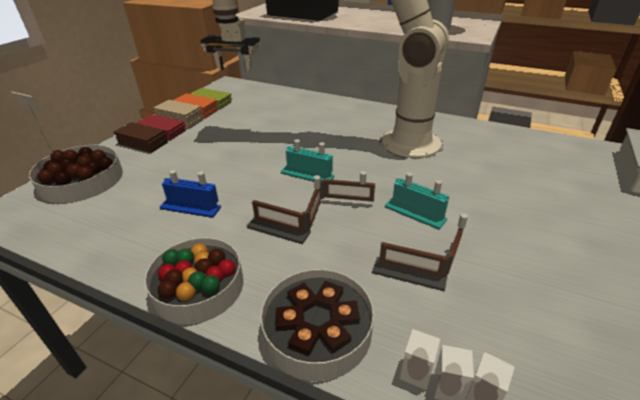

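View pics/top0.png

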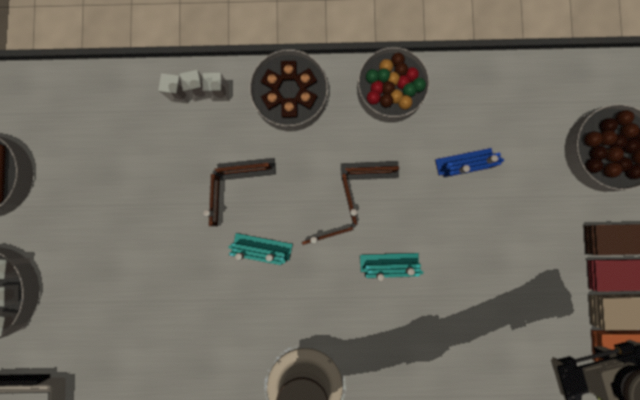

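```bash
python3 - <<'E'
import cv2
t=cv2.imread("pics/top0.png")[155:255,290:410]; s=cv2.imread("pics/scene0.png")[165:245,240:385]
cv2.imwrite("pics/tc.png",cv2.resize(t,(720,600),interpolation=cv2.INTER_CUBIC))
cv2.imwrite("pics/sc.png",cv2.resize(s,(725,400),interpolation=cv2.INTER_CUBIC))
E
```

```text
(no output)
```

View pics/tc.png

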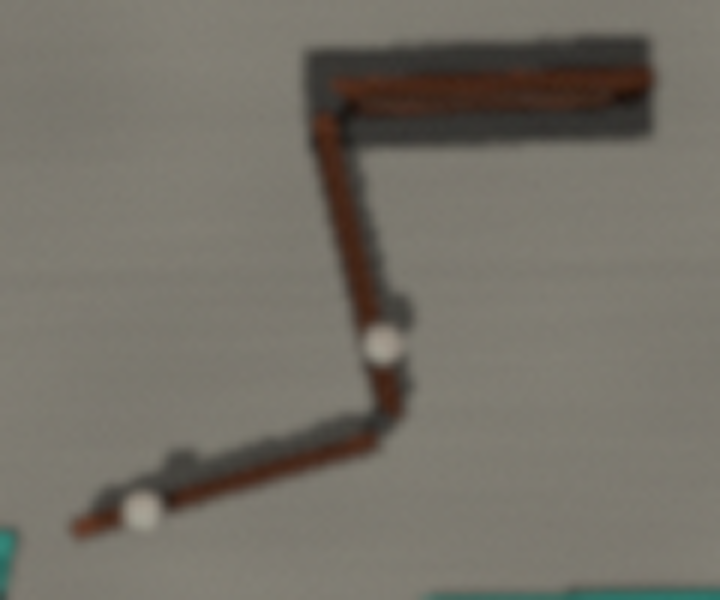

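View pics/sc.png

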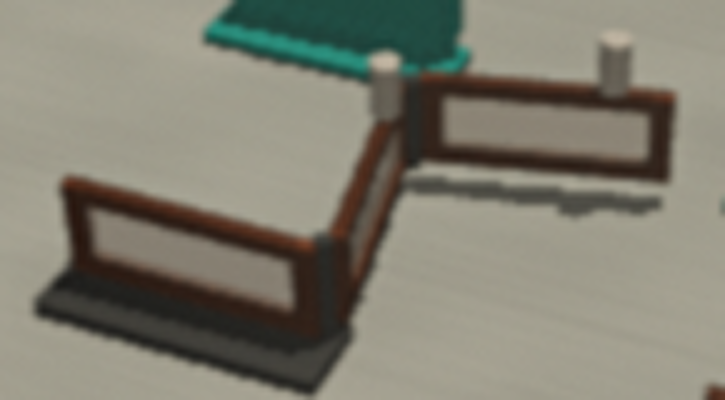

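```bash
cat > h.py <<'E'
import numpy as np
from bench import manip, effector, viewer
from scipy.spatial.transform import Rotation as R
def ray(cam,px,z):
    c=viewer.get_calibration(cam); f=200/np.tan(np.radians(c["vfov"]/2))
    d=R.from_quat(c["attitude"]).apply([(px[0]-c["cx"])/f,(px[1]-c["cy"])/f,1]); e=np.array(c["eye"])
    return (e+d*(z-e[2])/d[2])[:2]
def U(a): return np.array([np.cos(a),np.sin(a)])
def X(a): return U(a-np.pi/2)
def geom(H,a,o):   # H panel hinge, a yaw of inner +y axis, o outer joint
    K=H-.006*X(a)-.115*U(a); M=K-.006*X(a)-.035*U(a)
    b=a+o; O=M-.006*X(b)+.115*U(b)
    return K,M,O
E
cat > fit.py <<'E'
from h import *
from scipy.optimize import least_squares
t=lambda x,y:((x+.5)/6-.5+290,(y+.5)/6-.5+155)
s=lambda x,y:((x+.5)/5-.5+240,(y+.5)/5-.5+165)
Kt,Ot=ray("top",t(383,342),.108),ray("top",t(142,510),.108)
Ks,Os=ray("scene",s(386,61),.11),ray("scene",s(617,39),.11)
L=[ray("top",t(*p),.075) for p in((325,118),(392,412),(375,440),(80,530),(335,88),(650,76))]
print(Kt,Ks,Ot,Os); print([np.linalg.norm(L[i]-L[i+1]).round(4) for i in(0,2)])
def line(p,q,c,yaw): return [(p-c)@X(yaw),(q-c)@X(yaw)]
def res(v):
    K,M,O=geom(v[:2],v[2],v[3])
    return np.r_[K-Kt,O-Ot,.6*(K-Ks),.6*(O-Os),line(L[0],L[1],K,v[2]),line(L[2],L[3],O,v[2]+v[3])]
d=L[0]-L[1]; a=np.arctan2(d[1],d[0])
r=least_squares(res,np.r_[L[0],a,1.4]); v=r.x
w=L[4]-L[5]; closed=np.arctan2(w[1],w[0])
print(v,"res mm",(r.fun*1e3).round(1)); print("closed yaw",closed,"inner",closed-v[2],"KMO",geom(v[:2],v[2],v[3]))
E
python3 fit.py
```

```text
[ 0.48795502 -0.14351158] [ 0.48856544 -0.14238977] [ 0.41582498 -0.03557688] [ 0.41772725 -0.03526505]
[np.float64(0.1386), np.float64(0.1405)]
[ 0.60183749 -0.1256217   0.20501246  1.64021714] res mm [ 0.1  0.4 -0.2  0.2 -0.3 -0.5 -1.3 -0.  -0.  -0.6 -0.4 -0.7]
closed yaw 1.5895560241512368 inner 1.38454356114905 KMO (array([ 0.48802429, -0.14315898]), array([ 0.45253577, -0.14440991]), array([ 0.41559512, -0.03533934]))
```

```bash
cat >> h.py <<'E'
H=np.array([.60184,-.12562]); A=.205; O0=1.640; CL=1.5896; Z=.082
def quat(psi):
    y=np.r_[U(psi),0]; z=np.array([0,0,-1.]); return R.from_matrix(np.c_[np.cross(y,z),y,z]).as_quat()
def p3(p,z=Z): return np.r_[p,z]
E
python3 - <<'E'
from h import *
for s in(-1,1):
    for nm,ps in(("outer",[(geom(H,A,o)[2],A+o) for o in np.linspace(O0,-.04,9)]),("inner",[(geom(H,a,0)[0],a) for a in np.linspace(A,CL+.05,9)])):
        q=[manip.solve_ik(p3(p),quat(b+s*np.pi/2)) for p,b in ps]
        print(s,nm,[None if x is None else x.round(2).tolist() for x in map(lambda x:None if x is None else np.array(x),q)][::2], [x is None for x in q])
E
```

```text
-1 outer [[0.96, 0.55, -1.12, 2.21, 0.71, 0.81, -0.36], [0.78, 0.54, -0.94, 2.11, 0.62, 0.8, -0.69], [0.69, 0.57, -0.82, 2.0, 0.57, 0.82, -1.02], [0.67, 0.61, -0.75, 1.91, 0.55, 0.85, -1.35], [0.67, 0.62, -0.66, 1.84, 0.49, 0.85, -1.64]] [False, False, False, False, False, False, False, False, False]
-1 inner [[0.78, 0.51, -0.68, 2.01, 0.46, 0.77, -1.53], [0.87, 0.57, -0.73, 1.95, 0.52, 0.82, -1.15], [0.93, 0.65, -0.78, 1.86, 0.58, 0.88, -0.79], [0.94, 0.73, -0.82, 1.75, 0.64, 0.95, -0.44], [0.91, 0.8, -0.85, 1.65, 0.69, 1.02, -0.1]] [False, False, False, False, False, False, False, False, False]
1 outer [[-0.6, 0.36, 0.72, 2.26, -0.4, 0.65, -2.46], [1.0, 0.81, -1.3, 2.1, 0.95, 1.03, 2.18], [0.97, 0.89, -1.3, 1.99, 1.0, 1.11, 1.79], [0.99, 0.96, -1.31, 1.9, 1.03, 1.17, 1.44], [0.85, 0.73, -0.94, 1.83, 0.72, 0.96, 1.32]] [False, False, False, False, False, False, False, False, False]
1 inner [[1.01, 0.65, -0.99, 2.0, 0.71, 0.88, 1.4], [1.21, 0.93, -1.3, 1.94, 1.01, 1.15, 1.62], [1.21, 0.99, -1.31, 1.85, 1.04, 1.2, 2.04], [-0.47, 1.1, 1.35, 1.8, -1.15, 1.27, -2.22], [-0.26, 0.83, 0.9, 1.69, -0.75, 1.01, -2.16]] [False, False, False, False, False, False, False, False, False]
```

```bash
python3 - <<'E'
from h import *
import cv2
O=geom(H,A,O0)[2]; q=quat(A+O0-np.pi/2)
manip.move_pose(p3(O,.22),q)
manip.servo_line(p3(O),vel=.15)
effector.close(f_grip=6)
print("gap",manip.current_finger_gap(),manip.current_clock(),manip.current_force())
for o in np.linspace(O0,-.03,13)[1:]:
    manip.servo_line(p3(geom(H,A,o)[2]),quat(A+o-np.pi/2),vel=.08)
    f=manip.current_force(); print(round(o,2),np.round(f,1),round(manip.current_finger_gap(),4))
    if np.linalg.norm(f)>20: break
print(manip.current_clock())
cv2.imwrite("pics/s1.png",cv2.resize(viewer.get_image("scene")[150:250,220:400,::-1],(720,400),interpolation=cv2.INTER_CUBIC))
E
```

```text
gap 0.017672334570563848 4.6417 [-0.6490435  -0.07740248 -1.34412057]
1.5 [ 0.2 -0.2  0.6] 0.0178
1.36 [-0.2 -0.3 -0.4] 0.0175
1.22 [ 0.3 -0.9 -1.1] 0.018
1.08 [-0.4 -0.8 -0.1] 0.0173
0.94 [0.2 0.9 0.2] 0.0174
0.8 [ 1.1  1.4 -1.1] 0.0178
0.67 [ 0.8  0.2 -1.4] 0.0175
0.53 [ 1.8  1.  -1.3] 0.018
0.39 [ 2.3  0.4 -2. ] 0.0178
0.25 [ 2.5  1.6 -2.2] 0.0179
0.11 [ 3.   1.7 -2.4] 0.0175
-0.03 [-0.1  4.5  0.1] 0.0175
8.8417
```

View pics/s1.png

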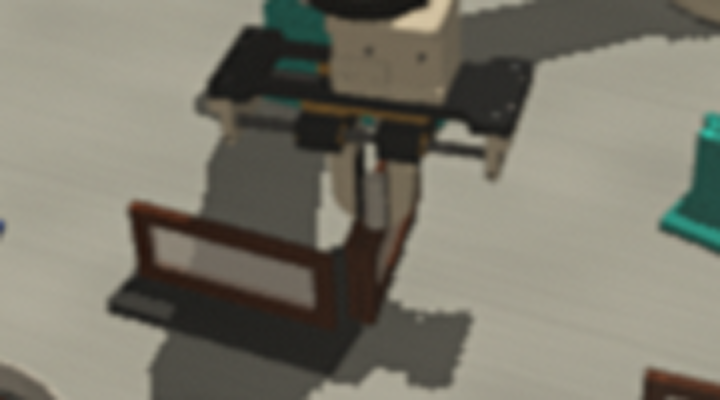

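```bash
python3 - <<'E'
from h import *
import cv2
manip.sleep(.3); effector.open_jaws()
p=manip.current_tool_pos(); manip.servo_line([p[0],p[1],.2],vel=.2)
manip.move_pose([.40,-.35,.22],quat(A-np.pi/2))
print(manip.current_clock())
im=viewer.get_image("top")[155:255,290:410,::-1]
cv2.imwrite("pics/t2.png",cv2.resize(im,(720,600),interpolation=cv2.INTER_CUBIC))
E
```

```text
12.275
```

View pics/t2.png

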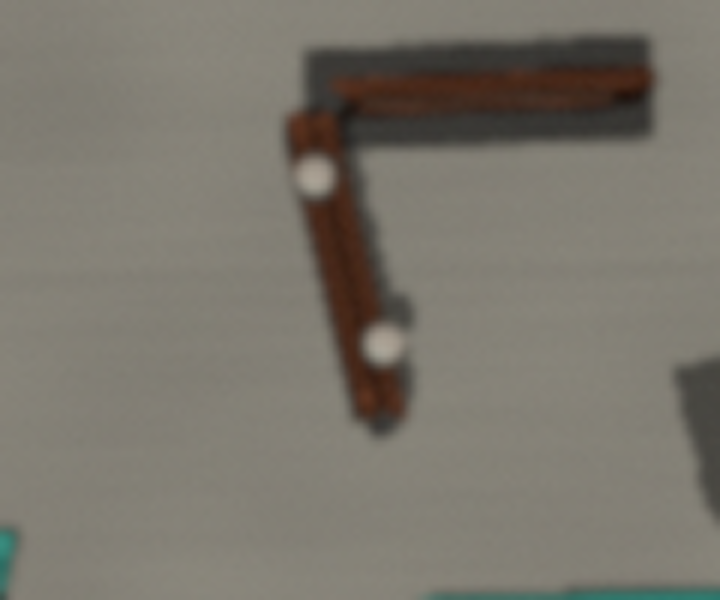

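The outer leaf is folded (knobs at crop px (316,175) and (383,343)), and the inner leaf hasn't moved. Next I swing the pair home.

```bash
python3 - <<'E'
from h import *
import cv2
K=geom(H,A,0)[0]
manip.move_pose(p3(K,.2),quat(A-np.pi/2)); manip.servo_line(p3(K),vel=.15)
effector.close(f_grip=20); print("gap",manip.current_finger_gap())
for a in np.r_[np.linspace(A,CL-.1,10)[1:],CL-.06,CL-.03,CL,CL+.02,CL+.04]:
    manip.servo_line(p3(geom(H,a,0)[0]),quat(a-np.pi/2),vel=.07)
    f=np.array(manip.current_force()); t=f[:2]@X(a); print(round(CL-a,2),np.round(f,1),"tang",round(t,1))
    if np.linalg.norm(f)>25: break
manip.sleep(.3); effector.open_jaws()
p=manip.current_tool_pos(); manip.servo_line([p[0],p[1],.2],vel=.2)
manip.move_pose([.40,-.40,.24],quat(A))
print(manip.current_clock())
im=viewer.get_image("top")[155:255,290:410,::-1]
cv2.imwrite("pics/t3.png",cv2.resize(im,(720,600),interpolation=cv2.INTER_CUBIC))
E
```

```text
gap 0.017746523518455643
1.24 [ 0.7 -2.4 -0.6] tang 2.5
1.1 [ 1.1 -1.3 -2.3] tang 1.7
0.96 [ 1.4 -2.1 -1.5] tang 2.5
0.81 [ 1.1 -1.5 -1. ] tang 1.9
0.67 [ 1.3 -2.1 -0.6] tang 2.3
0.53 [ 0.1 -2.  -0.1] tang 1.1
0.39 [ 0.3 -2.3 -0.8] tang 1.1
0.24 [ 1.1 -2.4  0.3] tang 1.6
0.1 [ 1.2 -2.6  0.6] tang 1.4
0.06 [-2.7 -2.   3.3] tang -2.6
0.03 [-3.8 -1.6  3.7] tang -3.8
0.0 [-4.1 -2.5  3.5] tang -4.1
-0.02 [-9.3 -2.1  8.4] tang -9.4
-0.04 [-15.3  -0.1  13.3] tang -15.3
23.3083
```

View pics/t3.png

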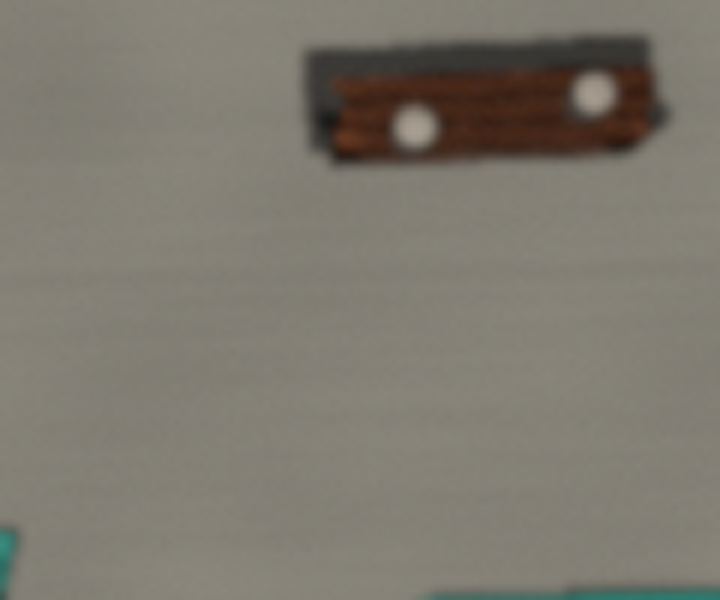

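The pair lies flat and parallel on the panel: knobs at crop px (415,128) and (595,93), about 80 mm apart along the leaves and 12 mm across, as expected when closed.

```bash
python3 -c "
from bench import manip
print(manip.hand_in())"
```

```text
the job is handed in; nothing more can be done
None
```

I folded the outer leaf flat onto the open inner leaf, swung the pair home against the fixed panel, let go and handed the job in at about 23 s on the clock; the single-leaf gate was not touched, and no verdict came back.

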